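Cover the mounted specimen with its dust hood

ROBOT

A 6-joint arm with a two-finger parallel gripper is mounted at the origin on the work surface. World frame = base frame: x ahead of the robot, y to its left, z up, the work surface at z = 0. Lengths are in m, angles in rad, forces in N, time in s.
With the tool pointing down it reaches from about 0.225 to 0.875 m from the base axis. Payload 3.4 kg.
Tool frame: the origin (TCP) lies at the very end of the fingers, on their centre line; the grasp point (between the pads) lies manip.grip_point_offset behind it (manip.grip_point_offset is the distance from the TCP to the grasp point, in m); z points along the fingers, y is the line along which they close (so a half turn about z gives the same grasp; the last joint's range is limited). The gripper opens to 85 mm and grips with 20 to 120 N. Pads are 22 mm wide; open, the fingers measure 114 mm over their backs; the gripper's body (76 mm by 85 mm) begins 54 mm behind the grasp point. The pads swing forward as they close: fully open they stand 13 mm farther back than shut.
Start: joints at [-1.322, 0.276, 1.505, -0, 1.361, -0.121], TCP at [0.208, -0.536, 0.231] pointing down, gripper open.
Joint ranges: [-2.89, 2.89], [-0.75, 2.08], [0.22, 2.7], [-1.18, 4.32], [0.11, 2.71], [-2.7, 2.7]. Speed limits (rad/s): [2.57, 2.57, 3.14, 3.14, 3.14, 3.14].

INTERFACE

Orientations are given as a unit quaternion [w, x, y, z].
In Python, from rig import manip gives the robot as it stands.
- The arm moves only by the shell command python3 -m pendant 'ROWS' [FORCE]. ROWS is JSON, a list of rows, each an object of numbers: "jaw": the opening, from -1 (shut) to 1 (fully open); "tx", "ty", "tz": the shift along the world's x, y, z in cm; "ax", "ay", "az": the turn, a rotation vector about the world's x, y, z in degrees. In form: [{"jaw": .., "tx": .., "ty": .., "tz": .., "ax": .., "ay": .., "az": ..}, ...]. A call has 1 to 10 rows; each row is the pose to reach, as a shift and turn from the pose commanded when the call began; what a row does not reach only later rows make up. A row lasts 1/8 s, in which the tool goes at most 62.5 mm and 10.7 degrees, less where a joint would pass 70% of its speed; a pose out of reach is approached as far as the arm can. A call with a gripper value outside its range is refused whole. The fingers move at their own pace and stop on an object; FORCE is the grip in N (left out, the last holds). Time passes only in rows, so rows that repeat a pose let the fingers close. It gives the time, the measured TCP pose, the force, the opening and the grip force at its end, in the units of the state.
- manip.get_state(): the state, without advancing time (a new reading comes with each control period).
- manip.get_image(name): name is "side" or "top" or "wrist"; returns a dict with "pixels" (480x640x3 uint8, blue, green, red), "depth" (480x640 float32, m along the optical axis (not along the pixel's ray), 0 where there is no reading), "fx", "fy", "cx", "cy" (pixels), "pose" (4x4, takes a point from camera to world coordinates). Camera axes: x right, y down, z forward; pixel columns grow to the right and rows downward; lengths in m; the calibration is good to about 2 mm. A picture is of the moment at which its call begins.
- manip.sign_off(): hands the job in; it is judged then, once.
The state is a dict: "clock": time; "qpos": joint angles; "qd": joint speeds; "effort": joint torques, N m; "position": TCP position; "ee_rot": TCP orientation; "contact_force": force on the tool from outside, world axes, zero at the start; "moment": the same for the moment, N m; "width": finger opening in m; "gripper_force": force on a finger pad.
Only numpy, scipy, OpenCV 4.12 (cv2) and the standard library are available. Lean on these libraries where they do the work, as an engineer would, in place of code of your own. Each camera call takes 0.05 s, during which the arm holds its last target. There are 200 camera calls.

TASK

Cover the specimen on the alignment stage with its amber dust hood: the hood lies on its side on the bench mat, so first stand it upright, open end down, on the mat and let go, then take it again by its white handle. Lower it over the specimen clamp without knocking the clamp until it is fully down and level around the steel rim, and leave it there. The acrylic is thin and brittle, so hold it lightly and set it down gently each time, and leave the other things on the bench where they are.

Things in the scene. Friction and masses are not known exactly. Their poses are not given: they have to be found in the camera images.
- hood: amber clear acrylic box hood, 74 (x) by 60 (y) by 88 mm high (z), walls 3 mm, open at the bottom. Origin: centre of the open end, at its edge; z points to the closed, handled end. Starts lying on a 60 x 88 side: z level, x straight down. Centre of mass about 60 mm up its z. 0.13-0.27 kg; cracks if gripped with over 30 N per finger, pressed down with over 30 N, or dropped more than about 4 mm
- hood_handle: white bar handle fixed to the middle of the hood's closed end: 12 mm thick (along the hood's x), 46 mm long (along the hood's y), 22 mm high. Origin: centre of its foot, 88 mm from the hood's open end; same axes as the hood
- mat: fixed blue-grey bench mat, 250 mm (x) by 240 mm (y), 3 mm thick. Origin: centre of its underside, on the bench; its top is 3 mm above
- stage: fixed alignment stage: black base plate 200 (x, front to back) by 230 mm (y), XY carriages, and on top a silver saddle plate with a steel rim in its middle. Two clamp blocks with upright micrometers stand left and right of the rim: inner faces 51 mm from its centre along y, tops 60 mm above the saddle. Origin: centre of the underside, on the bench
- rim_seat (a point): centre of the flat saddle surface on which the hood's edges rest, 66 mm above the bench; axes as the stage. Around it stands the rim, a steel frame 63 (x) by 49 mm (y) outside, 8 mm high; the hood (68 by 54 mm inside) goes round its outside with 2.5 mm play a side, the hood's x along the stage's x, either way round
- specimen: copper and brass specimen clamp fixed inside the rim, 40 mm (x) by 30 mm (y), 40 mm high over the seat, delicate. Origin: at the seat, in the middle of the rim
- petri: small clear round specimen box, 50 mm across, 16 mm high, lying on the mat; bystander
- tweezers: steel tweezers, 125 mm long (along its x), 8 mm high, lying on the mat; bystander
- screwdriver: red-handled screwdriver, 150 mm long (along its x), lying between the mat and the stage; bystander
- objective: microscope objective standing on the bench, 35 mm across, 60 mm high; bystander
- bottle: white solvent bottle with a blue cap, 44 mm across, 105 mm high; bystander
- blower: black rubber air blower standing nozzle up, 52 mm across, 120 mm high; bystander
Not all that is in view belongs to the job. What is meant by the hood is not green, pink or turquoise, and is the smaller of those in its own colour.

How it is judged:
On the way, in this order (a step that is already met when the one before it is completed fails the run):
1. the hood stands upright, open end down, on the mat, let go by the fingers (angle between hood's own z axis and vertical below 0.05 rad and z of hood in the frame of mat below 0.006 m and contact force between the fingers and hood below 0.05 N and linear speed of hood below 0.02 m/s and contact force between hood and mat above 0.3 N), for 0.2 s.
2. the hood is held by its handle, off the mat (contact force between the fingers and hood_handle above 0.5 N and z of hood in the frame of mat above 0.03 m), for 0.2 s.
At the end, for the whole second after the job is handed in: The hood stands at rest around the rim, released, handle up: its edges down on the saddle within 3 mm, centred within 6 mm, level within 0.04 rad, its x along the stage's x within 0.15 rad either way round; the bystanders are within 20 mm of where they were (horizontal distance between hood and rim_seat below 0.006 m and z of hood in the frame of rim_seat between -0.003 and 0.003 m and angle between hood's own z axis and vertical below 0.04 rad and angle between the x axis of hood and the x axis of stage, either way round below 0.15 rad and linear speed of hood below 0.01 m/s); the robot touches nothing.
It fails at once if the hood is gripped with more than 30 N per finger (60 N over both) (contact force between the fingers and hood above 60 N).
It fails at once if the hood is pressed or banged down on the mat or the stage with more than 30 N (contact force between hood and stage above 30 N or contact force between hood and mat above 30 N).
It fails at once if the hood is dropped: it falls out of the fingers faster than 0.3 m/s (a drop of some 5 mm or more) (contact force between the fingers and hood below 0.1 N and linear speed of hood above 0.3 m/s).
It fails at once if the specimen clamp is knocked by the hood or the robot with more than 3 N (contact force between any of hood, the arm, the fingers and specimen above 3 N).
It fails at once if a bystander is moved more than 20 mm (distance of any of petri, tweezers, screwdriver, objective, bottle, blower from where it was at the start of the episode above 0.02 m).
It also fails if it takes over 69 s, if anything falls off the work surface, if the arm or the gripper's body presses on something with over 40 N, if the wrist force passes 120 N, or if a joint passes its speed limit or range.

## Working session

There is one attempt and no reset: what is moved stays moved. The work goes in short steps, Python scripts to look and compute and a shell command to move; the robot and the scene stay as the last step left them, time stands still between calls to the robot, and variables do not carry over. Pictures are saved under pics/ and viewed, at most 10 in all, crops included, and the job is handed in when it is done.

```bash
ls; mkdir -p pics; cat > h.py <<'E'
import numpy as np, cv2
from rig import manip
def snap(n,f=None):
    i=manip.get_image(n)
    if f: cv2.imwrite(f'pics/{f}.png',i['pixels']); np.savez(f'pics/{f}.npz',**i)
    return i
def load(f): return dict(np.load(f'pics/{f}.npz'))
def ray(i,u,v):
    T=np.array(i['pose']); d=T[:3,:3]@np.array([(u-i['cx'])/i['fx'],(v-i['cy'])/i['fy'],1.]); return T[:3,3],d
def plane(i,u,v,z):
    o,d=ray(i,u,v); return o+d*(z-o[2])/d[2]
def dep(i,u,v):
    o,d=ray(i,u,v); return o+d*float(i['depth'][int(v),int(u)])
def proj(i,p):
    T=np.array(i['pose']); c=T[:3,:3].T@(np.array(p)-T[:3,3]); return i['fx']*c[0]/c[2]+i['cx'],i['fy']*c[1]/c[2]+i['cy']
def tri(i,a,j,b):
    o1,d1=ray(i,*a);o2,d2=ray(j,*b)
    s=np.linalg.lstsq(np.c_[d1,-d2],o2-o1,rcond=None)[0]
    p,q=o1+s[0]*d1,o2+s[1]*d2; return (p+q)/2,np.linalg.norm(p-q)
E
python3 - <<'E'
from h import *
for n in('top','side','wrist'):
    i=snap(n,n+'0'); print(n,i['fx'],i['cx'],i['cy'],np.round(i['pose'],3).tolist())
print(manip.grip_point_offset,manip.get_state())
E
```

```text
pics
top 547.8468040584447 306.01126132181605 231.26025369091357 [[0.008, -0.999, 0.05, 0.378], [-1.0, -0.007, 0.024, 0.056], [-0.023, -0.05, -0.998, 1.293], [0.0, 0.0, 0.0, 1.0]]
side 556.681806914553 324.2557115009116 249.75984785844213 [[-0.785, -0.474, 0.398, 0.034], [-0.619, 0.618, -0.484, 0.57], [-0.017, -0.627, -0.779, 0.874], [0.0, 0.0, 0.0, 1.0]]
wrist 365.5305045549504 318.7530952321273 241.50786259525168 [[0.362, -0.889, -0.281, 0.279], [-0.932, -0.346, -0.107, -0.508], [-0.002, 0.301, -0.954, 0.374], [0.0, 0.0, 0.0, 1.0]]
0.0187 {'clock': 0.15, 'qpos': array([-1.32200366e+00,  2.76469851e-01,  1.50583435e+00,  1.31919587e-05,
        1.36069331e+00, -1.20990886e-01]), 'qd': array([-0.00150536, -0.00096816, -0.00412884, -0.00243605, -0.00049036,
        0.00079763]), 'effort': array([ 1.74723173e-03, -4.17142868e+01, -2.46033651e+01, -1.28836342e-05,
        7.68134196e-03, -8.05219912e-06]), 'position': array([ 0.20772149, -0.53575518,  0.23063012]), 'ee_rot': array([-7.01403436e-04,  9.82956164e-01,  1.83838752e-01, -3.84182547e-05]), 'contact_force': array([ 0.6568864 ,  0.15238905, -0.2119709 ]), 'moment': array([ 0.0279772 ,  0.01496595, -0.02473028]), 'gripper_force': 0.0, 'width': 0.08541755180694285}
```

View pics/top0.png

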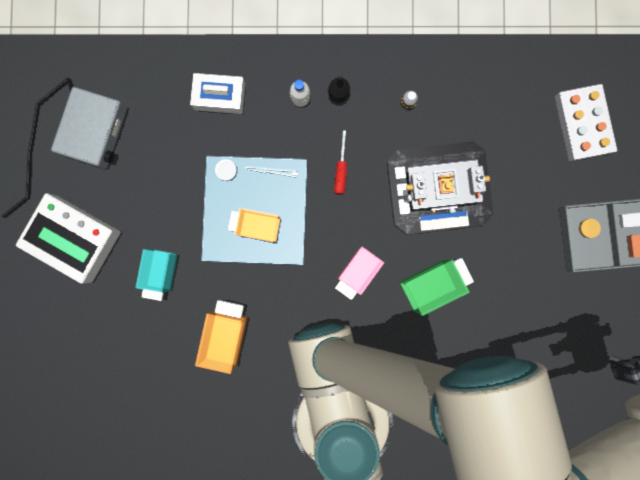

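View pics/side0.png

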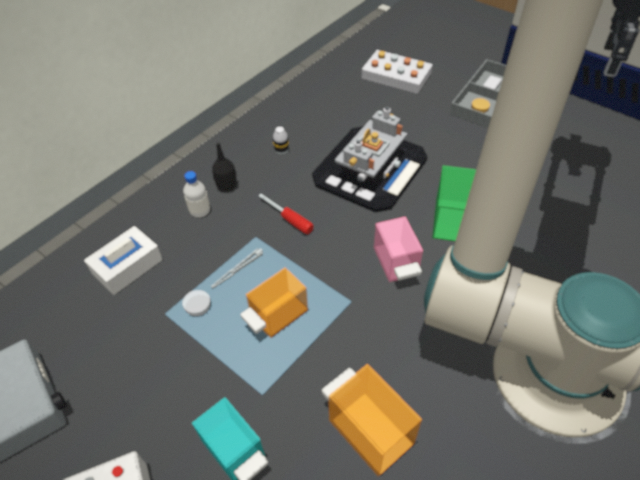

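The top view has five hoods: small amber on the mat (258,226), large amber (222,340), turquoise (156,272), pink (360,272) and green (437,287). I choose the small amber one. In the side view it is at (277,302), with its handle at (253,320) pointing to +y. The stage is at (446,184) in the top view and the specimen is at its centre.

```bash
python3 - <<'E'
from h import *
t=load('top0'); s=load('side0')
def amber(i,box):
    h=cv2.cvtColor(i['pixels'],cv2.COLOR_BGR2HSV); m=cv2.inRange(h,(8,120,90),(28,255,255)); k=np.zeros_like(m); x0,y0,x1,y1=box; k[y0:y1,x0:x1]=m[y0:y1,x0:x1]; return k
for n,i,b in(('top',t,(205,160,305,262)),('side',s,(235,255,325,345))):
    m=amber(i,b); c=max(cv2.findContours(m,0,2)[0],key=cv2.contourArea)
    r=cv2.minAreaRect(c); q=cv2.approxPolyDP(c,3,True)[:,0].tolist()
    print(n,r,q)
    d=i['depth'][m>0]; print(np.percentile(d,[0,10,50,90,100]))
    if n=='top':
        for p in q: print(p,plane(i,*p,.077)[:2],plane(i,*p,.003)[:2])
# white handle
w=cv2.inRange(cv2.cvtColor(t['pixels'],cv2.COLOR_BGR2HSV),(0,0,200),(180,50,255)); k=np.zeros_like(w);k[205:240,222:245]=w[205:240,222:245]
c=max(cv2.findContours(k,0,2)[0],key=cv2.contourArea);r=cv2.minAreaRect(c);print('handle',r,plane(t,*r[0],.04))
for n,(u,v) in dict(rimc=(446,184),petri=(226,170),bottle=(299,88)).items(): print(n,plane(t,u,v,.07),dep(t,u,v))
a=cv2.resize(t['pixels'][150:270,195:315],(480,480),interpolation=cv2.INTER_CUBIC)
b=cv2.resize(t['pixels'][130:250,380:500],(480,480),interpolation=cv2.INTER_CUBIC)[:, 80:400]
cv2.imwrite('pics/crop0.png',np.hstack([a,b]))
E
```

```text
top ((257.71551513671875, 225.49346923828125), (40.603328704833984, 26.148916244506836), 10.784297943115234) [[240, 210], [236, 233], [275, 240], [277, 217]]
[0.         1.21722108 1.2207675  1.22508693 1.29764926]
[240, 210] [0.48525229 0.23247081] [0.49178205 0.24321956]
[236, 233] [0.43375871 0.2406711 ] [0.43715499 0.25191885]
[275, 240] [0.41881038 0.15341391] [0.42129702 0.1593519 ]
[277, 217] [0.47012672 0.14952677] [0.47573606 0.15522821]
side ((278.855712890625, 301.1510009765625), (48.25276565551758, 57.42816162109375), 55.00798034667969) [[285, 269], [247, 294], [250, 306], [265, 320], [264, 330], [269, 335], [306, 310], [304, 287]]
[0.         0.95000976 0.9692688  0.99302608 1.02387798]
handle ((233.0, 222.0), (34.0, 22.0), 90.0) [0.46073006 0.25359263 0.04      ]
rimc [ 0.54701908 -0.22693749  0.07      ] [ 0.54239852 -0.21920969  0.10342504]
petri [0.57620188 0.26648237 0.07      ] [0.58466345 0.27547292 0.01779929]
bottle [0.76408244 0.10337855 0.07      ] [0.75312419 0.10202924 0.10470975]
```

View pics/crop0.png

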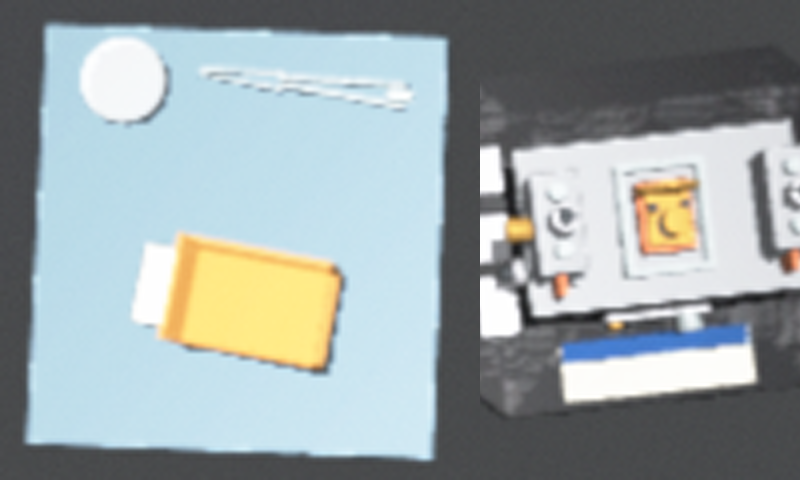

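The crop confirms it: the small amber hood has its white handle to the left (+y, slightly +x) and lies about 10° off the y axis. The petri dish and tweezers are clear of it. The stage is turned about +6°, with copper specimen clamp at crop (665,220). Next I move the wrist camera over the hood.

```bash
python3 -m pendant '[{"tz":6,"tx":2,"ty":5,"az":8},{"tz":7,"tx":4,"ty":11,"az":14},{"tz":7,"tx":6,"ty":17,"az":20},{"tz":7,"tx":8,"ty":23,"az":26},{"tz":7,"tx":10,"ty":29,"az":32},{"tz":7,"tx":12,"ty":35,"az":38},{"tz":7,"tx":14,"ty":41,"az":44},{"tz":7,"tx":16,"ty":47,"az":50},{"tz":7,"tx":18,"ty":53,"az":55},{"tz":7,"tx":20,"ty":58,"az":59}]' 22; python3 -m pendant '[{"tx":2,"ty":5},{"tx":3.7,"ty":10.6},{"tx":3.7,"ty":10.6},{"tx":3.7,"ty":10.6}]'
python3 - <<'E'
from h import *
i=snap('wrist','w1'); s=manip.get_state(); print(s['qpos'],s['ee_rot'])
h=cv2.cvtColor(i['pixels'],cv2.COLOR_BGR2HSV); m=cv2.inRange(h,(8,120,90),(28,255,255))
for c in cv2.findContours(m,0,2)[0]:
    if cv2.contourArea(c)>2000:
        q=cv2.approxPolyDP(c,5,True)[:,0]
        for p in q: print(p,plane(i,*p,.077)[:2].round(4),dep(i,*np.clip(p,0,470)).round(4))
E
```

```text
[-1.32200962e+00  2.76371922e-01  1.50564770e+00  4.00973409e-05
  1.36068324e+00 -1.21018745e-01] [-5.55221025e-04  9.82954759e-01  1.83846767e-01 -1.58725625e-05]invalid input at $[0]: expected keys jaw, tx, ty, tz, ax, ay, az
invalid input at $[0]: expected keys jaw, tx, ty, tz, ax, ay, az
```

View pics/w1.png

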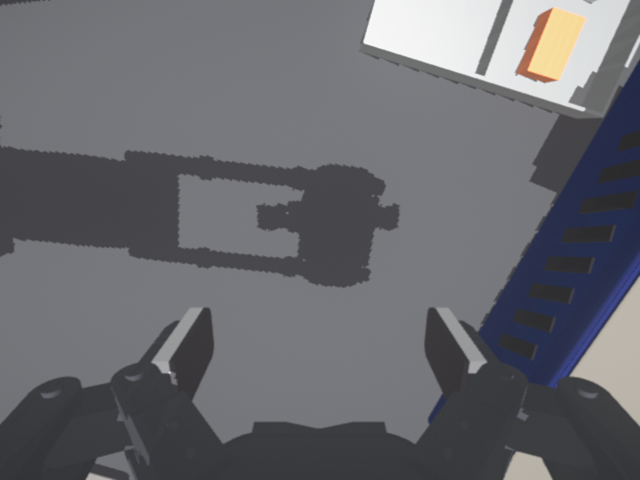

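The moves were refused because every row needs all seven keys, so this picture only shows the start view: bench, shadow and a tray. I'll resend them in full.

```bash
python3 -m pendant '[{"jaw":1,"tx":2,"ty":5,"tz":6,"ax":0,"ay":0,"az":8},{"jaw":1,"tx":4,"ty":11,"tz":7,"ax":0,"ay":0,"az":14},{"jaw":1,"tx":6,"ty":17,"tz":7,"ax":0,"ay":0,"az":20},{"jaw":1,"tx":8,"ty":23,"tz":7,"ax":0,"ay":0,"az":26},{"jaw":1,"tx":10,"ty":29,"tz":7,"ax":0,"ay":0,"az":32},{"jaw":1,"tx":12,"ty":35,"tz":7,"ax":0,"ay":0,"az":38},{"jaw":1,"tx":14,"ty":41,"tz":7,"ax":0,"ay":0,"az":44},{"jaw":1,"tx":16,"ty":47,"tz":7,"ax":0,"ay":0,"az":50},{"jaw":1,"tx":18,"ty":53,"tz":7,"ax":0,"ay":0,"az":55},{"jaw":1,"tx":20,"ty":58,"tz":7,"ax":0,"ay":0,"az":59}]' 22; python3 -m pendant '[{"jaw":1,"tx":2,"ty":5,"tz":0,"ax":0,"ay":0,"az":0},{"jaw":1,"tx":3.7,"ty":10.6,"tz":0,"ax":0,"ay":0,"az":0},{"jaw":1,"tx":3.7,"ty":10.6,"tz":0,"ax":0,"ay":0,"az":0},{"jaw":1,"tx":3.7,"ty":10.6,"tz":0,"ax":0,"ay":0,"az":0}]'
python3 - <<'E'
from h import *
i=snap('wrist','w2'); s=manip.get_state(); print(s['qpos'],s['ee_rot'])
h=cv2.cvtColor(i['pixels'],cv2.COLOR_BGR2HSV); m=cv2.inRange(h,(8,120,90),(28,255,255))
for c in cv2.findContours(m,0,2)[0]:
    if cv2.contourArea(c)>2000:
        q=cv2.approxPolyDP(c,5,True)[:,0]
        for p in q: print(p,plane(i,*p,.077)[:2].round(4),dep(i,*np.clip(p,0,470)).round(4))
E
```

```text
clock: 1.45
position: [0.4035, 0.0343, 0.3016]
ee_rot: [0.001, 0.764, 0.645, 0.0]
contact_force: [1.0, -0.8, -0.6]
width: 0.0855
gripper_force: 0.0
clock: 1.95
position: [0.44, 0.138, 0.301]
ee_rot: [0.0, 0.765, 0.644, -0.001]
contact_force: [-0.1, 0.1, 0.6]
width: 0.0855
gripper_force: 0.0
[ 1.52296275e-01  6.73418761e-02  1.59686762e+00 -8.09299526e-04
  1.47814129e+00  3.24220009e-01] [ 1.46875056e-04  7.65180895e-01  6.43815107e-01 -5.33335600e-04]
[292  98] [0.4313 0.2433] [0.4314 0.2432 0.0777]
[291 187] [0.4144 0.1615] [0.4144 0.1615 0.0769]
[349 187] [0.4719 0.1517] [0.4718 0.1517 0.0774]
[352  98] [0.4867 0.2338] [0.4866 0.2337 0.0781]
[ 0 59] [0.1757 0.3208] [0.1182 0.3429 0.0008]
[  0 152] [0.1403 0.2432] [0.1582 0.2416 0.098 ]
[ 93 155] [0.2291 0.2251] [0.2395 0.2246 0.0941]
[139 148] [0.2757 0.2239] [0.2397 0.2258 0.0022]
[113 141] [0.2529 0.2345] [0.2426 0.2355 0.058 ]
[108  79] [0.2669 0.2881] [0.2537 0.2934 0.0508]
[131  77] [0.2884 0.2862] [0.2552 0.3007 0.0026]
[77 62] [0.2439 0.3066] [0.2559 0.3013 0.0981]
```

View pics/w2.png

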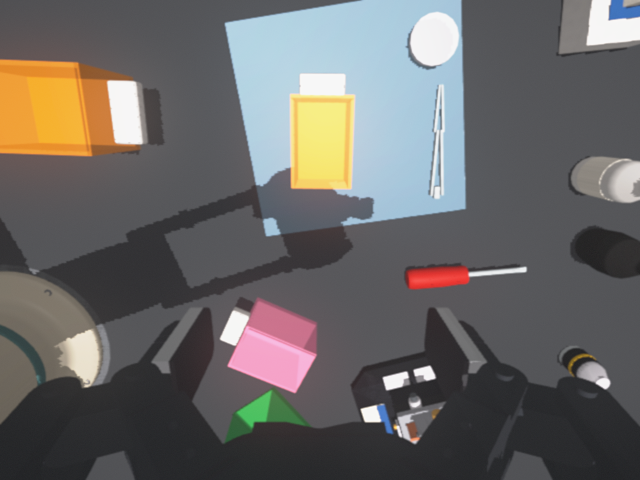

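Wrist view: hood's top face has corners at (292,98), (352,98), (349,187) and (291,187), at z≈0.077. The handle is at (322,84), and the tool is already aligned with the hood. I'll grip the two 60 mm side faces with the tool tilted 45° from the handle side, so that a 90° turn leaves it tilted 45° the other way.

```bash
python3 -m pendant '[{"jaw":1,"tx":0.5,"ty":3,"tz":-3,"ax":-8.9,"ay":1.5,"az":0},{"jaw":1,"tx":1,"ty":6,"tz":-6,"ax":-17.7,"ay":3.1,"az":0},{"jaw":1,"tx":1.6,"ty":9,"tz":-10,"ax":-26.6,"ay":4.6,"az":0},{"jaw":1,"tx":2.1,"ty":12,"tz":-14,"ax":-35.5,"ay":6.2,"az":0},{"jaw":1,"tx":2.6,"ty":14.2,"tz":-18.2,"ax":-44.3,"ay":7.7,"az":0},{"jaw":1,"tx":2.6,"ty":14.2,"tz":-18.2,"ax":-44.3,"ay":7.7,"az":0},{"jaw":1,"tx":2.6,"ty":14.2,"tz":-18.2,"ax":-44.3,"ay":7.7,"az":0}]' 22
python3 - <<'E'
from h import *
from scipy.spatial.transform import Rotation as R
s=manip.get_state(); w=s['ee_rot']; M=R.from_quat(w[[1,2,3,0]]).as_matrix(); print(s['position'],s['qpos'],M.round(3).tolist())
i=snap('wrist','w3')
h=cv2.cvtColor(i['pixels'],cv2.COLOR_BGR2HSV); m=cv2.inRange(h,(8,120,90),(28,255,255))
for c in cv2.findContours(m,0,2)[0]:
    if cv2.contourArea(c)>2000:
        for p in cv2.approxPolyDP(c,5,True)[:,0]: print(p,plane(i,*p,.077)[:2].round(4),dep(i,*np.clip(p,0,470)).round(4))
g=np.array([.4513,.1965,.0339]); print('to goal cm',(g-s['position'])*100)
E
```

```text
clock: 2.88
position: [0.4671, 0.2786, 0.12]
ee_rot: [0.246, 0.707, 0.594, -0.293]
contact_force: [0.6, 0.2, 2.1]
width: 0.0856
gripper_force: 0.0
[0.46711119 0.27864268 0.12003539] [ 0.71134785  0.67286926  1.38852444 -0.47027295  1.72168758  0.96996843] [[0.122, 0.985, -0.123], [0.696, -0.173, -0.697], [-0.708, -0.0, -0.707]]
[276 161] [0.4588 0.3289] [0.4319 0.2482 0.0067]
[268 263] [0.4284 0.2395] [3.731e-01 7.500e-02 2.000e-04]
[280 303] [0.4151 0.1637] [0.4157 0.1655 0.0776]
[355 306] [0.4727 0.146 ] [ 0.4553 -0.0962  0.0009]
[370 263] [0.4888 0.2291] [0.4851 0.0569 0.0007]
[362 161] [0.4905 0.3234] [0.4883 0.2365 0.005 ]
to goal cm [-1.58111941 -8.21426761 -8.61353851]
```

View pics/w3.png

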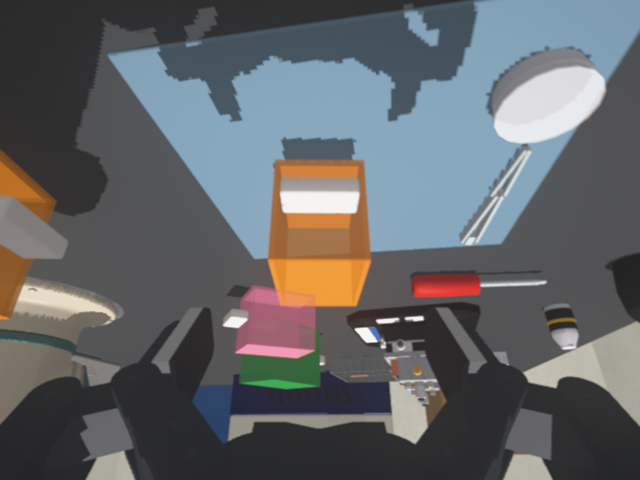

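The view shows the hood centred between the fingers, handle at (320,195) and upper closed edge at (268..370,263). Moving in along the tool axis.

```bash
python3 -m pendant '[{"jaw":1,"tx":-0.5,"ty":-2.7,"tz":-2.8,"ax":0,"ay":0,"az":0},{"jaw":1,"tx":-1,"ty":-5,"tz":-5.2,"ax":0,"ay":0,"az":0},{"jaw":1,"tx":-1.4,"ty":-7,"tz":-7.3,"ax":0,"ay":0,"az":0},{"jaw":1,"tx":-1.6,"ty":-8.2,"tz":-8.6,"ax":0,"ay":0,"az":0},{"jaw":1,"tx":-1.6,"ty":-8.2,"tz":-8.6,"ax":0,"ay":0,"az":0},{"jaw":0.6,"tx":-1.6,"ty":-8.2,"tz":-8.6,"ax":0,"ay":0,"az":0},{"jaw":0.5,"tx":-1.6,"ty":-8.2,"tz":-8.6,"ax":0,"ay":0,"az":0}]' 22
```

```text
clock: 3.8
position: [0.4514, 0.199, 0.0352]
ee_rot: [0.246, 0.708, 0.595, -0.291]
contact_force: [0.2, 0.4, 0.6]
width: 0.0641
gripper_force: 0.0
```

```bash
python3 -m pendant '[{"jaw":0.45,"tx":0,"ty":0,"tz":0,"ax":0,"ay":0,"az":0},{"jaw":0.4,"tx":0,"ty":0,"tz":0,"ax":0,"ay":0,"az":0},{"jaw":0.36,"tx":0,"ty":0,"tz":0,"ax":0,"ay":0,"az":0},{"jaw":0.3,"tx":0,"ty":0,"tz":0,"ax":0,"ay":0,"az":0},{"jaw":0.2,"tx":0,"ty":0,"tz":0,"ax":0,"ay":0,"az":0},{"jaw":0.2,"tx":0,"ty":0,"tz":0,"ax":0,"ay":0,"az":0}]' 22
```

```text
clock: 4.55
position: [0.4516, 0.199, 0.0339]
ee_rot: [0.247, 0.707, 0.595, -0.292]
contact_force: [2.5, 2.6, 6.2]
width: 0.0598
gripper_force: 22.3
```

```bash
python3 -m pendant '[{"jaw":0.2,"tx":0,"ty":0,"tz":1,"ax":0,"ay":0,"az":0},{"jaw":0.2,"tx":0,"ty":0,"tz":3,"ax":0,"ay":0,"az":0},{"jaw":0.2,"tx":0,"ty":0,"tz":5,"ax":0,"ay":0,"az":0},{"jaw":0.2,"tx":0,"ty":0,"tz":7,"ax":7.4,"ay":-1.3,"az":0},{"jaw":0.2,"tx":0,"ty":0,"tz":8,"ax":14.8,"ay":-2.6,"az":0},{"jaw":0.2,"tx":0,"ty":0,"tz":8,"ax":22.2,"ay":-3.8,"az":0},{"jaw":0.2,"tx":0,"ty":0,"tz":8,"ax":29.6,"ay":-5.1,"az":0},{"jaw":0.2,"tx":0,"ty":0,"tz":8,"ax":36.9,"ay":-6.4,"az":0},{"jaw":0.2,"tx":0,"ty":0,"tz":8,"ax":44.3,"ay":-7.7,"az":0},{"jaw":0.2,"tx":0,"ty":0,"tz":8,"ax":51.7,"ay":-9,"az":0}]' 22
python3 -m pendant '[{"jaw":0.2,"tx":0,"ty":0,"tz":0,"ax":7.4,"ay":-1.3,"az":0},{"jaw":0.2,"tx":0,"ty":0,"tz":0,"ax":14.8,"ay":-2.6,"az":0},{"jaw":0.2,"tx":0,"ty":0,"tz":0,"ax":22.2,"ay":-3.8,"az":0},{"jaw":0.2,"tx":0,"ty":0,"tz":0,"ax":29.6,"ay":-5.1,"az":0},{"jaw":0.2,"tx":0,"ty":0,"tz":0,"ax":36.9,"ay":-6.4,"az":0},{"jaw":0.2,"tx":0,"ty":0,"tz":0,"ax":36.9,"ay":-6.4,"az":0},{"jaw":0.2,"tx":0,"ty":0,"tz":0,"ax":36.9,"ay":-6.4,"az":0}]' 22
python3 - <<'E'
from h import *
from scipy.spatial.transform import Rotation as R
s=manip.get_state(); w=s['ee_rot']; M=R.from_quat(w[[1,2,3,0]]).as_matrix(); print(s['position'],s['qpos'],M.round(3).tolist())
snap('side','s4'); snap('top','t4'); i=snap('wrist','w4')
a=load('s4')['pixels'][180:420,150:450]; a=cv2.resize(a,(500,400)); b=cv2.resize(i['pixels'],(300,225)); b=np.vstack([b,np.zeros((175,300,3),np.uint8)])
cv2.imwrite('pics/c4.png',np.hstack([a,b]))
E
```

```text
clock: 5.8
position: [0.4497, 0.198, 0.1149]
ee_rot: [-0.043, 0.763, 0.643, 0.052]
contact_force: [-0.3, -0.4, -2.9]
width: 0.0599
gripper_force: 23.1
clock: 6.68
position: [0.4505, 0.1983, 0.114]
ee_rot: [-0.245, 0.707, 0.596, 0.292]
contact_force: [0.3, 0.7, -2.7]
width: 0.0594
gripper_force: 23.1
[0.45048401 0.19832608 0.1139548 ] [-0.30462677  0.30157235  2.16182918  0.93409086  1.05473676 -0.77659712] [[0.119, 0.985, 0.121], [0.699, -0.17, 0.695], [0.706, 0.002, -0.709]]
```

View pics/c4.png

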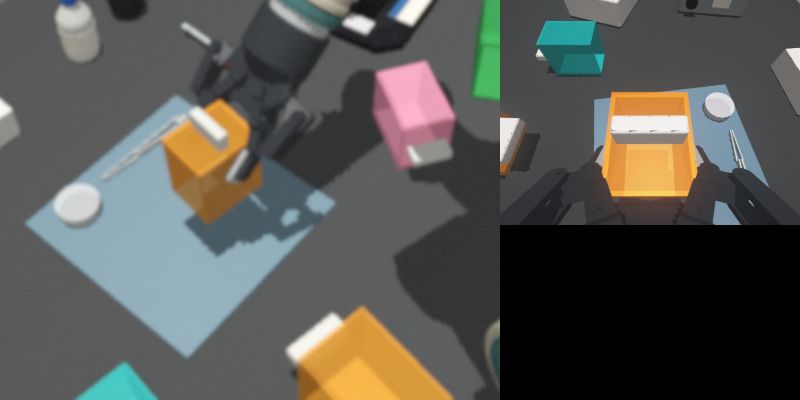

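The hood hangs upright in the fingers, handle on top (side crop 208,127). I'll check its level and height from depth on the closed end.

```bash
cat >> h.py <<'E'
def cloud(i,m):
    v,u=np.nonzero((m>0)&(i['depth']>0)); z=i['depth'][v,u]; T=np.array(i['pose'])
    return np.c_[(u-i['cx'])/i['fx']*z,(v-i['cy'])/i['fy']*z,z]@T[:3,:3].T+T[:3,3]
def hsv(i,lo,hi): return cv2.inRange(cv2.cvtColor(i['pixels'],cv2.COLOR_BGR2HSV),lo,hi)
def fitplane(P,n=4):
    for k in range(n):
        c=np.linalg.lstsq(np.c_[P[:,:2],np.ones(len(P))],P[:,2],rcond=None)[0]
        r=P[:,2]-P[:,:2]@c[:2]-c[2]; P=P[abs(r)<max(.002,2*r.std())] if k<n-1 else P
    return c,P
E
python3 - <<'E'
from h import *
for f in('t4','w4'):
    i=load(f); P=cloud(i,hsv(i,(8,120,90),(28,255,255)))
    P=P[(abs(P[:,0]-.451)<.06)&(abs(P[:,1]-.195)<.06)]
    z0=np.median(P[P[:,2]>.12][:,2]); Q=P[abs(P[:,2]-z0)<.012]; c,Q=fitplane(Q)
    print(f,len(Q),z0,c[:2],Q.mean(0),Q.min(0),Q.max(0))
    W=cloud(i,hsv(i,(0,0,150),(180,60,255))); W=W[(abs(W[:,0]-.451)<.06)&(abs(W[:,1]-.195)<.06)&(W[:,2]>z0+.015)]
    if len(W): print('handle',len(W),W.mean(0), W[:,2].max())
E
```

```text
t4 563 0.1581493469223605 [-0.0050809  -0.00617619] [0.44879117 0.18709244 0.15814367] [0.4157755  0.15181255 0.15441512] [0.482155   0.22883626 0.16191593]
handle 130 [0.44932616 0.19044413 0.17958694] 0.18605376729194623
w4 30385 0.1576374791642916 [ 0.00148966 -0.00433803] [0.44713802 0.18603865 0.15765569] [0.41488869 0.15340554 0.15562099] [0.48391504 0.2346398  0.15965396]
handle 6510 [0.44841317 0.19289511 0.17945195] 0.18151820786100323
```

```bash
python3 -m pendant '[{"jaw":0.2,"tx":0,"ty":0,"tz":-1.5,"ax":0,"ay":0,"az":0},{"jaw":0.2,"tx":0,"ty":0,"tz":-3,"ax":0,"ay":0,"az":0},{"jaw":0.2,"tx":0,"ty":0,"tz":-4.5,"ax":0,"ay":0,"az":0},{"jaw":0.2,"tx":0,"ty":0,"tz":-5.7,"ax":0,"ay":0,"az":0},{"jaw":0.2,"tx":0,"ty":0,"tz":-6.2,"ax":0,"ay":0,"az":0},{"jaw":0.2,"tx":0,"ty":0,"tz":-6.3,"ax":0,"ay":0,"az":0},{"jaw":0.2,"tx":0,"ty":0,"tz":-6.4,"ax":0,"ay":0,"az":0},{"jaw":0.2,"tx":0,"ty":0,"tz":-6.4,"ax":0,"ay":0,"az":0},{"jaw":0.2,"tx":0,"ty":0,"tz":-6.4,"ax":0,"ay":0,"az":0}]' 22
python3 -m pendant '[{"jaw":0.2,"tx":0,"ty":0,"tz":-0.1,"ax":0,"ay":0,"az":0},{"jaw":0.2,"tx":0,"ty":0,"tz":-0.1,"ax":0,"ay":0,"az":0}]'
```

```text
clock: 7.95
position: [0.4506, 0.1982, 0.0496]
ee_rot: [-0.246, 0.707, 0.595, 0.293]
contact_force: [0.7, 0.3, -2.4]
width: 0.0596
gripper_force: 23.1
clock: 8.2
position: [0.4504, 0.1983, 0.0483]
ee_rot: [-0.246, 0.707, 0.595, 0.293]
contact_force: [0.5, -0.2, -2.7]
width: 0.0595
gripper_force: 23.1
```

```bash
python3 -m pendant '[{"jaw":0.2,"tx":0,"ty":0,"tz":-0.1,"ax":0,"ay":0,"az":0},{"jaw":0.2,"tx":0,"ty":0,"tz":-0.1,"ax":0,"ay":0,"az":0}]'
```

```text
clock: 8.45
position: [0.4506, 0.1985, 0.0479]
ee_rot: [-0.246, 0.707, 0.595, 0.293]
contact_force: [-1.4, -1.8, 4.5]
width: 0.0595
gripper_force: 23.8
```

Contact with a light load of about 7 N. Releasing now, then backing out along the tool axis.

```bash
python3 -m pendant '[{"jaw":0.5,"tx":0,"ty":0,"tz":0.03,"ax":0,"ay":0,"az":0},{"jaw":0.7,"tx":0,"ty":0,"tz":0.03,"ax":0,"ay":0,"az":0},{"jaw":1,"tx":0,"ty":0,"tz":0.03,"ax":0,"ay":0,"az":0},{"jaw":1,"tx":0,"ty":0,"tz":0.03,"ax":0,"ay":0,"az":0},{"jaw":1,"tx":0,"ty":0,"tz":0.03,"ax":0,"ay":0,"az":0}]'
python3 -m pendant '[{"jaw":1,"tx":-0.2,"ty":-1.4,"tz":1.4,"ax":0,"ay":0,"az":0},{"jaw":1,"tx":-0.6,"ty":-3.5,"tz":3.5,"ax":0,"ay":0,"az":0},{"jaw":1,"tx":-1.2,"ty":-7,"tz":7,"ax":0,"ay":0,"az":0},{"jaw":1,"tx":-1.7,"ty":-10,"tz":10,"ax":0,"ay":0,"az":0},{"jaw":1,"tx":-1.7,"ty":-10,"tz":10,"ax":0,"ay":0,"az":0},{"jaw":1,"tx":-1.7,"ty":-10,"tz":10,"ax":0,"ay":0,"az":0}]'
python3 - <<'E'
from h import *
snap('top','t5'); snap('side','s5'); snap('wrist','w5')
for f in('t5','s5','w5'):
    i=load(f); P=cloud(i,hsv(i,(8,120,90),(28,255,255)))
    P=P[(abs(P[:,0]-.451)<.07)&(abs(P[:,1]-.195)<.07)&(P[:,2]>.08)&(P[:,2]<.1)]; c,Q=fitplane(P)
    r=cv2.minAreaRect((Q[:,:2]*1000).astype(np.float32)); print(f,len(Q),c[:2],Q.mean(0),r)
    W=cloud(i,hsv(i,(0,0,150),(180,60,255))); W=W[(abs(W[:,0]-.451)<.06)&(abs(W[:,1]-.195)<.06)&(W[:,2]>.104)]
    if len(W): print('handle',len(W),W.mean(0), np.median(W[:,2]),cv2.minAreaRect((W[:,:2]*1000).astype(np.float32)))
print(manip.get_state()['position'])
E
```

```text
clock: 9.07
position: [0.4504, 0.1983, 0.0476]
ee_rot: [-0.246, 0.707, 0.595, 0.293]
contact_force: [0.3, 0.0, -0.5]
width: 0.0855
gripper_force: 0.0
clock: 9.82
position: [0.4329, 0.0988, 0.1472]
ee_rot: [-0.246, 0.707, 0.595, 0.293]
contact_force: [-1.4, 0.5, -0.6]
width: 0.0854
gripper_force: 0.0
t5 606 [-0.00416128  0.00391873] [0.44750646 0.18825336 0.09180041] ((448.15911865234375, 189.15048217773438), (72.9592514038086, 57.603302001953125), 80.15554809570312)
handle 116 [0.44949788 0.18981313 0.11344404] 0.11346054492777358 ((449.596923828125, 189.67703247070312), (11.846454620361328, 45.33447265625), 80.08475494384766)
s5 891 [ 0.00374804 -0.00417892] [0.44562146 0.19611053 0.09099071] ((447.9660339355469, 192.44622802734375), (73.65023040771484, 60.5536994934082), 80.94952392578125)
handle 189 [0.44716444 0.19312566 0.11196083] 0.11249455775462847 ((447.757568359375, 192.15428161621094), (12.096916198730469, 45.683380126953125), 80.39993286132812)
w5 5576 [-0.00070619  0.00092337] [0.44705761 0.18476548 0.09139998] ((448.4156494140625, 192.24462890625), (74.55752563476562, 59.602046966552734), 80.26022338867188)
handle 1069 [0.44822374 0.19177698 0.11320246] 0.11325393232630362 ((448.3665466308594, 192.1481170654297), (11.527329444885254, 45.63493347167969), 79.77984619140625)
[0.43248792 0.09946651 0.14686852]
```

The hood stands level (tilt under 0.005 rad) at (0.448,0.192), with its x axis at 80.2°, top at 0.091 and handle top at 0.113. Before taking it by the handle, I'll look at the stage from above with the wrist camera.

```bash
python3 -m pendant '[{"jaw":1,"tx":0,"ty":-1,"tz":4,"ax":-8.9,"ay":1.5,"az":0},{"jaw":1,"tx":1,"ty":-4,"tz":7,"ax":-17.7,"ay":3.1,"az":0},{"jaw":1,"tx":2,"ty":-8,"tz":10,"ax":-26.6,"ay":4.6,"az":0},{"jaw":1,"tx":3,"ty":-12,"tz":11.3,"ax":-35.5,"ay":6.2,"az":0},{"jaw":1,"tx":5,"ty":-16,"tz":11.3,"ax":-44.3,"ay":7.7,"az":0},{"jaw":1,"tx":5,"ty":-16,"tz":11.3,"ax":-44.3,"ay":7.7,"az":0}]'
python3 -m pendant '[{"jaw":1,"tx":2,"ty":-5,"tz":0,"ax":0,"ay":0,"az":5},{"jaw":1,"tx":4,"ty":-10,"tz":0,"ax":0,"ay":0,"az":10},{"jaw":1,"tx":5.7,"ty":-15.9,"tz":0,"ax":0,"ay":0,"az":16},{"jaw":1,"tx":5.7,"ty":-15.9,"tz":0,"ax":0,"ay":0,"az":16},{"jaw":1,"tx":5.7,"ty":-15.9,"tz":0,"ax":0,"ay":0,"az":16}]'
python3 - <<'E'
from h import *
from scipy.spatial.transform import Rotation as R
i=snap('wrist','w6'); s=manip.get_state(); w=s['ee_rot']; print(s['position'],R.from_quat(w[[1,2,3,0]]).as_matrix().round(3).tolist(),s['qpos'])
P=cloud(i,np.ones((480,640),np.uint8)); P=P[(abs(P[:,0]-.545)<.09)&(abs(P[:,1]+.225)<.09)]
h,b=np.histogram(P[:,2],np.arange(0,.2,.004)); print([(round(float(x),3),int(n)) for x,n in zip(b,h) if n>100])
E
```

```text
clock: 10.72
position: [0.4848, -0.0604, 0.2598]
ee_rot: [-0.0, 0.764, 0.645, -0.0]
contact_force: [-0.8, -0.6, -1.3]
width: 0.0856
gripper_force: 0.0
clock: 11.35
position: [0.5393, -0.2194, 0.2591]
ee_rot: [-0.002, 0.668, 0.744, 0.001]
contact_force: [-0.6, -0.2, 0.6]
width: 0.0853
gripper_force: 0.0
[ 0.53937567 -0.21898273  0.2596204 ] [[-0.108, 0.994, -0.002], [0.994, 0.108, 0.003], [0.003, -0.002, -1.0]] [-0.50623277  0.27447025  1.43691662  0.00171249  1.43362459 -0.61441262]
[(0.008, 2910), (0.012, 8375), (0.052, 109), (0.064, 9177), (0.068, 415), (0.072, 1146), (0.076, 495), (0.08, 278), (0.084, 556), (0.088, 435), (0.092, 265), (0.096, 1185), (0.1, 2236), (0.104, 201), (0.108, 292), (0.12, 315), (0.124, 216)]
```

View pics/w6.png

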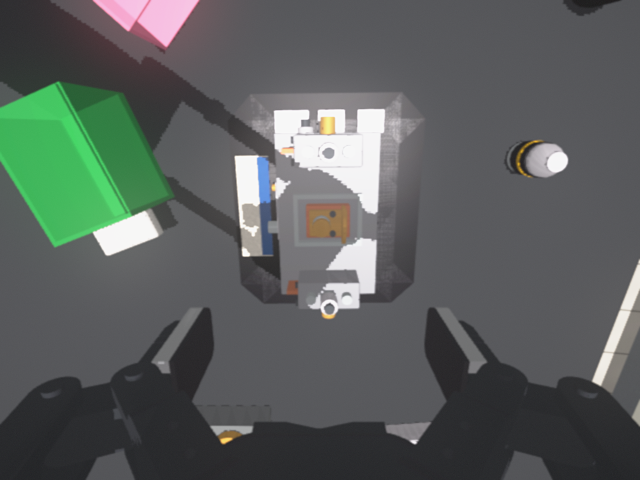

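The view shows the steel rim centred at about (327,220), with the specimen inside it and the micrometer blocks at (328,150) and (330,290). Now the rim pose, from its top face.

```bash
cat > rim.py <<'E'
from h import *
def rim(f,c0):
    i=load(f); P=cloud(i,np.ones((480,640),np.uint8)); D=np.linalg.norm(P[:,:2]-c0,axis=1); 
    S=P[(D<.07)&(abs(P[:,2]-.066)<.004)]; zs=np.median(S[:,2])
    Q=P[(D<.044)&(P[:,2]>zs+.0055)&(P[:,2]<zs+.0105)]
    out=(i['depth']>0)
    r=cv2.minAreaRect((Q[:,:2]*1000).astype(np.float32)); print(f,'saddle',zs,'rim top',np.median(Q[:,2]),len(Q),r)
    # trimmed extents in rotated frame
    a=np.radians(r[2]); a=min((a-k*np.pi/2 for k in range(-2,3)),key=lambda x:abs(x-np.radians(6)))
    R=np.array([[np.cos(a),np.sin(a)],[-np.sin(a),np.cos(a)]]); L=Q[:,:2]@R.T
    lo,hi=np.percentile(L,[1,99],axis=0); print('yaw',np.degrees(a),'size',hi-lo,'centre',R.T@((lo+hi)/2))
    # saddle outline
    S=P[(D<.12)&(abs(P[:,2]-zs)<.0025)]; print('saddle rect',cv2.minAreaRect((S[:,:2]*1000).astype(np.float32)))
if __name__=='__main__':
    c=np.array([.545,-.222]); rim('w6',c); rim('top0',c); rim('t5',c)
    # specimen by colour
    for f in('w6','top0','t5'):
        i=load(f); P=cloud(i,hsv(i,(4,100,60),(25,255,255))); P=P[(np.linalg.norm(P[:,:2]-c,axis=1)<.03)&(P[:,2]>.08)]
        print(f,cv2.minAreaRect((P[:,:2]*1000).astype(np.float32)),P[:,2].max())
E
python3 rim.py
```

```text
w6 saddle 0.06639132830963837 rim top 0.07433904786277917 1093 ((546.1262817382812, -223.18951416015625), (63.02055358886719, 49.42195510864258), 7.12263298034668)
yaw 7.12263298034668 size [0.06253084 0.04889361] centre [ 0.54613014 -0.22312093]
saddle rect ((546.260498046875, -223.23370361328125), (94.19380950927734, 155.8767547607422), 6.809038162231445)
top0 saddle 0.0668697530372313 rim top 0.07469729845599749 191 ((542.213623046875, -221.6097412109375), (72.03423309326172, 75.23802947998047), 7.811804294586182)
yaw 7.811804294586182 size [0.0700979  0.05232499] centre [ 0.54324554 -0.22671255]
saddle rect ((546.695068359375, -226.042236328125), (94.20306396484375, 155.90821838378906), 6.661680221557617)
t5 saddle 0.06679060045793139 rim top 0.07468778398344256 167 ((541.5786743164062, -220.63145446777344), (78.90162658691406, 66.77046203613281), 2.393556594848633)
yaw 2.393556594848633 size [0.06837029 0.06186631] centre [ 0.5450773  -0.22175498]
saddle rect ((546.7547607421875, -226.2845458984375), (94.12346649169922, 156.83885192871094), 6.625823020935059)
w6 ((540.8510131835938, -222.42935180664062), (44.056846618652344, 30.219491958618164), 8.210992813110352) 0.338581393019732
top0 ((545.8218994140625, -222.97238159179688), (36.65748977661133, 27.263927459716797), 3.684499979019165) 0.1097720905503543
t5 ((546.4883422851562, -223.46617126464844), (36.45372009277344, 27.410842895507812), 7.4604997634887695) 0.10913322487628263
```

Both cameras agree on the difference from hood to rim: (+97.8, −415.5) mm, −73.4° in yaw. The rim is at (0.546,−0.223) by wrist, yaw 6.8°, saddle at 0.0664. Now back to the handle.

```bash
python3 -m pendant '[{"jaw":0.5,"tx":-0.7,"ty":3,"tz":0,"ax":0,"ay":0,"az":7},{"jaw":0,"tx":-1.7,"ty":8,"tz":0,"ax":0,"ay":0,"az":15},{"jaw":-0.2,"tx":-2.7,"ty":13,"tz":0,"ax":0,"ay":0,"az":23},{"jaw":-0.2,"tx":-3.8,"ty":18,"tz":0,"ax":0,"ay":0,"az":31},{"jaw":-0.2,"tx":-4.8,"ty":23,"tz":0,"ax":0,"ay":0,"az":39},{"jaw":-0.2,"tx":-5.8,"ty":27,"tz":0,"ax":0,"ay":0,"az":47},{"jaw":-0.2,"tx":-6.8,"ty":31,"tz":0,"ax":0,"ay":0,"az":55},{"jaw":-0.2,"tx":-7.8,"ty":36,"tz":0,"ax":0,"ay":0,"az":63},{"jaw":-0.2,"tx":-8.7,"ty":40,"tz":0,"ax":0,"ay":0,"az":70},{"jaw":-0.2,"tx":-9.1,"ty":41.1,"tz":0,"ax":0,"ay":0,"az":74}]'
python3 -m pendant '[{"jaw":-0.2,"tx":0,"ty":0,"tz":0,"ax":0,"ay":0,"az":0},{"jaw":-0.2,"tx":0,"ty":0,"tz":0,"ax":0,"ay":0,"az":0}]'
python3 - <<'E'
from h import *
from scipy.spatial.transform import Rotation as R
i=snap('wrist','w7'); s=manip.get_state(); w=s['ee_rot']; M=R.from_quat(w[[1,2,3,0]]).as_matrix(); print(s['position'],M.round(3).tolist(),np.degrees(np.arctan2(M[1,1],M[0,1])))
P=cloud(i,hsv(i,(8,120,90),(28,255,255))); P=P[(abs(P[:,0]-.451)<.07)&(abs(P[:,1]-.195)<.07)&(P[:,2]>.085)&(P[:,2]<.1)]; c,Q=fitplane(P)
print(len(Q),c[:2],np.median(Q[:,2]),cv2.minAreaRect((Q[:,:2]*1000).astype(np.float32)))
W=cloud(i,hsv(i,(0,0,150),(180,60,255))); W=W[(abs(W[:,0]-.451)<.06)&(abs(W[:,1]-.195)<.06)&(W[:,2]>.108)&(W[:,2]<.12)]
print('handle',len(W), np.median(W[:,2]),cv2.minAreaRect((W[:,:2]*1000).astype(np.float32)))
E
```

```text
clock: 12.65
position: [0.4466, 0.1936, 0.2608]
ee_rot: [-0.001, 0.082, 0.997, 0.001]
contact_force: [-0.2, -0.1, 0.1]
width: 0.0343
gripper_force: 0.0
clock: 12.9
position: [0.4487, 0.1903, 0.2607]
ee_rot: [-0.0, 0.086, 0.996, -0.0]
contact_force: [-0.5, 0.2, -0.5]
width: 0.0339
gripper_force: 0.0
[0.44900064 0.19000855 0.26071225] [[-0.985, 0.171, 0.0], [0.171, 0.985, -0.0], [-0.0, -0.0, -1.0]] 80.1294641035908
4601 [-9.54352867e-05 -5.82177474e-04] 0.09131634058786725 ((448.0619201660156, 192.31341552734375), (73.26091766357422, 59.78801345825195), 80.22785949707031)
handle 666 0.11324911036431334 ((447.99908447265625, 192.69052124023438), (9.968892097473145, 45.58827209472656), 80.51405334472656)
```

```bash
python3 -m pendant '[{"jaw":-0.2,"tx":-0.1,"ty":0.24,"tz":-4,"ax":0,"ay":0,"az":0},{"jaw":-0.2,"tx":-0.1,"ty":0.24,"tz":-8,"ax":0,"ay":0,"az":0},{"jaw":-0.2,"tx":-0.1,"ty":0.24,"tz":-12,"ax":0,"ay":0,"az":0},{"jaw":-0.2,"tx":-0.1,"ty":0.24,"tz":-15,"ax":0,"ay":0,"az":0},{"jaw":-0.2,"tx":-0.1,"ty":0.24,"tz":-16.2,"ax":0,"ay":0,"az":0},{"jaw":-0.2,"tx":-0.1,"ty":0.24,"tz":-16.5,"ax":0,"ay":0,"az":0},{"jaw":-0.2,"tx":-0.1,"ty":0.24,"tz":-16.5,"ax":0,"ay":0,"az":0},{"jaw":-0.2,"tx":-0.1,"ty":0.24,"tz":-16.5,"ax":0,"ay":0,"az":0}]'
python3 -m pendant '[{"jaw":-0.45,"tx":0,"ty":0,"tz":0,"ax":0,"ay":0,"az":0},{"jaw":-0.6,"tx":0,"ty":0,"tz":0,"ax":0,"ay":0,"az":0},{"jaw":-0.68,"tx":0,"ty":0,"tz":0,"ax":0,"ay":0,"az":0},{"jaw":-0.75,"tx":0,"ty":0,"tz":0,"ax":0,"ay":0,"az":0},{"jaw":-0.85,"tx":0,"ty":0,"tz":0,"ax":0,"ay":0,"az":0},{"jaw":-0.85,"tx":0,"ty":0,"tz":0,"ax":0,"ay":0,"az":0}]' 22
```

```text
clock: 13.95
position: [0.4493, 0.1929, 0.0967]
ee_rot: [0.001, 0.086, 0.996, 0.0]
contact_force: [0.0, 0.5, 0.0]
width: 0.0338
gripper_force: 0.0
clock: 14.7
position: [0.4484, 0.1926, 0.0958]
ee_rot: [0.0, 0.086, 0.996, -0.0]
contact_force: [0.1, -1.0, 3.1]
width: 0.0113
gripper_force: 22.4
```

```bash
python3 -m pendant '[{"jaw":-0.85,"tx":0,"ty":0,"tz":0.4,"ax":0,"ay":0,"az":0},{"jaw":-0.85,"tx":0,"ty":0,"tz":1.5,"ax":0,"ay":0,"az":0},{"jaw":-0.85,"tx":0,"ty":0,"tz":4,"ax":0,"ay":0,"az":0},{"jaw":-0.85,"tx":0,"ty":0,"tz":7,"ax":0,"ay":0,"az":0},{"jaw":-0.85,"tx":0,"ty":0,"tz":10.5,"ax":0,"ay":0,"az":0},{"jaw":-0.85,"tx":0,"ty":0,"tz":14,"ax":0,"ay":0,"az":0},{"jaw":-0.85,"tx":0,"ty":0,"tz":17,"ax":0,"ay":0,"az":0},{"jaw":-0.85,"tx":0,"ty":0,"tz":17,"ax":0,"ay":0,"az":0},{"jaw":-0.85,"tx":0,"ty":0,"tz":17,"ax":0,"ay":0,"az":0}]'
python3 - <<'E'
from h import *
for n,f in(('wrist','w8'),('top','t8'),('side','s8')):
    i=snap(n,f); p=manip.get_state()['position']
    P=cloud(i,hsv(i,(8,120,90),(28,255,255))); P=P[(abs(P[:,0]-.449)<.07)&(abs(P[:,1]-.192)<.07)&(P[:,2]>.25)&(P[:,2]<.275)]
    if len(P)<50: print(f,len(P)); continue
    c,Q=fitplane(P); print(f,len(Q),c[:2],np.median(Q[:,2]),cv2.minAreaRect((Q[:,:2]*1000).astype(np.float32)),p)
E
```

```text
clock: 15.82
position: [0.4476, 0.1925, 0.2646]
ee_rot: [-0.001, 0.086, 0.996, -0.0]
contact_force: [-0.9, 0.0, -2.2]
width: 0.0116
gripper_force: 21.8
w8 11124 [-0.00144595 -0.00154606] 0.26014644730321723 ((445.0030822753906, 193.2374725341797), (74.35257720947266, 55.339012145996094), 80.1486587524414) [0.44735974 0.19245504 0.26408205]
t8 48 [-0.00449077 -0.02427953] 0.2596902892858777 ((440.2499694824219, 164.3033905029297), (28.074447631835938, 64.33123779296875), 60.05573272705078) [0.44738297 0.19246946 0.26395661]
s8 984 [ 0.00391791 -0.00474531] 0.25913932017994445 ((446.9814758300781, 191.68252563476562), (75.24726867675781, 62.32356262207031), 79.62513732910156) [0.44751569 0.19247739 0.26402722]
```

```bash
python3 -m pendant '[{"jaw":-0.85,"tx":0.5,"ty":-2,"tz":0,"ax":0,"ay":0,"az":-4},{"jaw":-0.85,"tx":1.5,"ty":-6,"tz":0,"ax":0,"ay":0,"az":-11},{"jaw":-0.85,"tx":2.5,"ty":-10.5,"tz":0,"ax":0,"ay":0,"az":-19},{"jaw":-0.85,"tx":3.6,"ty":-15,"tz":0,"ax":0,"ay":0,"az":-27},{"jaw":-0.85,"tx":4.7,"ty":-20,"tz":0,"ax":0,"ay":0,"az":-35},{"jaw":-0.85,"tx":5.9,"ty":-25,"tz":0,"ax":0,"ay":0,"az":-43},{"jaw":-0.85,"tx":7,"ty":-30,"tz":0,"ax":0,"ay":0,"az":-51},{"jaw":-0.85,"tx":8.2,"ty":-35,"tz":0,"ax":0,"ay":0,"az":-59},{"jaw":-0.85,"tx":9.2,"ty":-39,"tz":0,"ax":0,"ay":0,"az":-67},{"jaw":-0.85,"tx":9.8,"ty":-41.5,"tz":0,"ax":0,"ay":0,"az":-73.4}]'
python3 -m pendant '[{"jaw":-0.85,"tx":0,"ty":0,"tz":0,"ax":0,"ay":0,"az":0},{"jaw":-0.85,"tx":0,"ty":0,"tz":0,"ax":0,"ay":0,"az":0},{"jaw":-0.85,"tx":0,"ty":0,"tz":0,"ax":0,"ay":0,"az":0}]'
python3 - <<'E'
from h import *
from rim import rim
from scipy.spatial.transform import Rotation as R
s=manip.get_state(); w=s['ee_rot']; M=R.from_quat(w[[1,2,3,0]]).as_matrix(); print(s['position'],np.degrees(np.arctan2(M[1,1],M[0,1])))
for n,f in(('wrist','w9'),('top','t9'),('side','s9')):
    i=snap(n,f)
    P=cloud(i,hsv(i,(8,120,90),(28,255,255))); P=P[(abs(P[:,0]-.546)<.07)&(abs(P[:,1]+.223)<.07)&(P[:,2]>.25)&(P[:,2]<.275)]
    if len(P)<50: print(f,len(P)); continue
    c,Q=fitplane(P); print(f,len(Q),c[:2],np.median(Q[:,2]),cv2.minAreaRect((Q[:,:2]*1000).astype(np.float32)))
a=load('w9')['pixels'];b=cv2.resize(load('s9')['pixels'][60:260,280:480],(400,400))
cv2.imwrite('pics/c9.png',np.hstack([cv2.resize(a,(400,300)),b[50:350]]))
E
```

```text
clock: 17.23
position: [0.5463, -0.2244, 0.2639]
ee_rot: [-0.001, 0.666, 0.746, -0.0]
contact_force: [0.2, 0.2, -2.5]
width: 0.0113
gripper_force: 21.8
clock: 17.6
position: [0.5461, -0.221, 0.2655]
ee_rot: [-0.0, 0.663, 0.748, 0.0]
contact_force: [-0.1, 0.1, -2.2]
width: 0.0114
gripper_force: 21.8
[ 0.54610573 -0.22103044  0.26546841] 6.872008175527602
w9 11209 [-0.0014701  -0.00045921] 0.261056258813958 ((544.858154296875, -218.55743408203125), (74.49938201904297, 54.976409912109375), 6.687257766723633)
t9 385 [-0.00228424 -0.02010501] 0.2619555432613567 ((543.5665893554688, -207.010986328125), (76.22856903076172, 31.936952590942383), 1.1465681791305542)
s9 545 [ 0.01070113 -0.02902271] 0.2606540319894197 ((544.5059814453125, -220.54873657226562), (75.7122802734375, 61.94501495361328), 6.22471284866333)
```

View pics/c9.png

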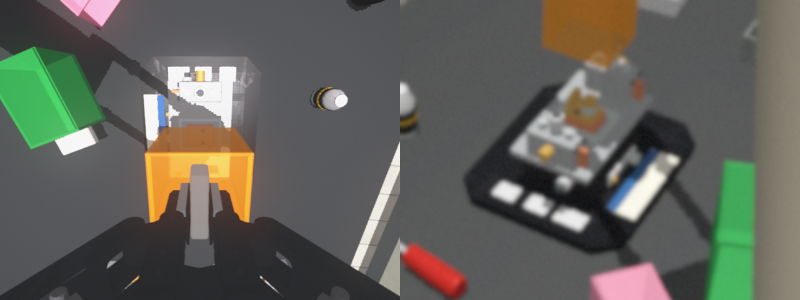

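The hood hangs level over the stage, square to the saddle: 6.7° against 6.8°. It reads about 2 mm short in −y. I'll correct that, lower it to just above the specimen, and remeasure against the rim.

```bash
python3 -m pendant '[{"jaw":-0.85,"tx":0.08,"ty":-0.2,"tz":-1,"ax":0,"ay":0,"az":0},{"jaw":-0.85,"tx":0.08,"ty":-0.2,"tz":-2.5,"ax":0,"ay":0,"az":0},{"jaw":-0.85,"tx":0.08,"ty":-0.2,"tz":-4,"ax":0,"ay":0,"az":0},{"jaw":-0.85,"tx":0.08,"ty":-0.2,"tz":-5,"ax":0,"ay":0,"az":0},{"jaw":-0.85,"tx":0.08,"ty":-0.2,"tz":-5,"ax":0,"ay":0,"az":0},{"jaw":-0.85,"tx":0.08,"ty":-0.2,"tz":-5,"ax":0,"ay":0,"az":0},{"jaw":-0.85,"tx":0.08,"ty":-0.2,"tz":-5,"ax":0,"ay":0,"az":0}]'
python3 - <<'E'
from h import *
from rim import rim
c0=np.array([.545,-.223]); rim('s5',c0)
p=[]
for n,f in(('wrist','w10'),('top','t10'),('side','s10')):
    i=snap(n,f); p.append(manip.get_state()['position'])
    m=hsv(i,(8,120,60),(28,255,255)); P=cloud(i,m); P=P[(abs(P[:,0]-.546)<.07)&(abs(P[:,1]+.223)<.07)&(P[:,2]>.11)]
    z0=.2105; T=P[abs(P[:,2]-z0)<.006]; c,Q=fitplane(T); print(f,len(Q),c[:2],np.median(Q[:,2]),cv2.minAreaRect((Q[:,:2]*1000).astype(np.float32)))
    # wall extents in the stage frame, away from the top face
    a=np.radians(6.8); L=(P[:,:2]-[.5461,-.2231])@np.array([[np.cos(a),-np.sin(a)],[np.sin(a),np.cos(a)]])
    for lo,hi in((.12,.16),(.16,.2),(.204,.216)):
        k=(P[:,2]>lo)&(P[:,2]<hi)
        if k.sum()>40: print('  z',lo,hi,k.sum(),np.percentile(L[k],[1,99],axis=0).round(4).tolist(), P[:,2].min().round(4))
print(np.array(p))
E
```

```text
clock: 18.62
position: [0.5476, -0.2245, 0.2163]
ee_rot: [0.001, 0.664, 0.748, 0.0]
contact_force: [0.1, -0.1, -2.3]
width: 0.0112
gripper_force: 21.8
s5 saddle 0.06596812878701286 rim top nan 0 ((0.0, 0.0), (0.0, 0.0), 0.0)
  return _methods._mean(a, axis=axis, dtype=dtype,
  ret = ret.dtype.type(ret / rcount)
Traceback (most recent call last):
  File "rim.py", line 11, in rim
    lo,hi=np.percentile(L,[1,99],axis=0); print('yaw',np.degrees(a),'size',hi-lo,'centre',R.T@((lo+hi)/2))
          ~~~~~~~~~~~~~^^^^^^^^^^^^^^^^^
IndexError: index -1 is out of bounds for axis 0 with size 0
```

```bash
python3 - <<'E'
from h import *
p=[]
for n,f in(('wrist','w10'),('top','t10'),('side','s10')):
    i=snap(n,f); p.append(manip.get_state()['position'])
    m=hsv(i,(8,120,60),(28,255,255)); P=cloud(i,m); P=P[(abs(P[:,0]-.546)<.07)&(abs(P[:,1]+.223)<.07)&(P[:,2]>.11)]
    z0=.2105; T=P[abs(P[:,2]-z0)<.006]; c,Q=fitplane(T); print(f,len(Q),c[:2],np.median(Q[:,2]),cv2.minAreaRect((Q[:,:2]*1000).astype(np.float32)))
    a=np.radians(6.8); L=(P[:,:2]-[.5461,-.2231])@np.array([[np.cos(a),-np.sin(a)],[np.sin(a),np.cos(a)]])
    for lo,hi in((.12,.16),(.16,.2),(.204,.216)):
        k=(P[:,2]>lo)&(P[:,2]<hi)
        if k.sum()>40: print('  z',lo,hi,k.sum(),np.percentile(L[k],[1,99],axis=0).round(4).tolist(), P[:,2].min().round(4))
print(np.array(p))
i=load('s5'); P=cloud(i,np.ones((480,640),np.uint8)); D=np.linalg.norm(P[:,:2]-[.546,-.223],axis=1)
S=P[(D<.12)&(abs(P[:,2]-.066)<.0025)]; print('side saddle',len(S),cv2.minAreaRect((S[:,:2]*1000).astype(np.float32)))
E
```

```text
w10 11191 [-0.00034104 -0.00188995] 0.21186471552171476 ((546.4151611328125, -221.91537475585938), (74.50596618652344, 54.70378494262695), 6.76445198059082)
  z 0.12 0.16 1441 [[-0.035, 0.0276], [0.0365, 0.0282]] 0.1255
  z 0.16 0.2 2968 [[-0.0349, 0.0275], [0.0366, 0.0283]] 0.1255
  z 0.204 0.216 11874 [[-0.0361, -0.0232], [0.037, 0.0282]] 0.1255
t10 343 [0.00083097 0.00030734] 0.21243819490249338 ((545.86181640625, -207.41036987304688), (30.813438415527344, 77.33262634277344), 85.5997314453125)
  z 0.12 0.16 139 [[-0.0363, 0.0173], [0.036, 0.0262]] 0.1238
  z 0.16 0.2 175 [[-0.0365, 0.0225], [0.0367, 0.026]] 0.1238
  z 0.204 0.216 376 [[-0.0347, -0.0042], [0.0371, 0.0257]] 0.1238
s10 468 [-0.0024591  -0.00919112] 0.21117403663428297 ((545.9143676757812, -224.28646850585938), (76.03096008300781, 63.36790084838867), 7.058241367340088)
  z 0.12 0.16 591 [[-0.0378, -0.0289], [0.036, 0.0295]] 0.1213
  z 0.16 0.2 746 [[-0.0379, -0.0289], [0.0362, 0.0289]] 0.1213
  z 0.204 0.216 572 [[-0.0375, -0.0314], [0.0369, 0.0288]] 0.1213
[[ 0.54756161 -0.22445433  0.21626896]
 [ 0.54748281 -0.22443658  0.21620114]
 [ 0.54741169 -0.22440108  0.21609164]]
side saddle 55 ((587.4451904296875, -193.9178924560547), (12.794747352600098, 109.90103912353516), 10.292719841003418)
```

By wrist, side and TCP reading, the hood sits about 1.3 mm too far in −y and its x is within 0.5 mm. I'll correct and lower to just above the rim, then go down in fine steps.

```bash
python3 -m pendant '[{"jaw":-0.85,"tx":-0.02,"ty":0.12,"tz":-0.5,"ax":0,"ay":0,"az":0},{"jaw":-0.85,"tx":-0.02,"ty":0.12,"tz":-1.5,"ax":0,"ay":0,"az":0},{"jaw":-0.85,"tx":-0.02,"ty":0.12,"tz":-2.5,"ax":0,"ay":0,"az":0},{"jaw":-0.85,"tx":-0.02,"ty":0.12,"tz":-3.5,"ax":0,"ay":0,"az":0},{"jaw":-0.85,"tx":-0.02,"ty":0.12,"tz":-4.2,"ax":0,"ay":0,"az":0},{"jaw":-0.85,"tx":-0.02,"ty":0.12,"tz":-4.6,"ax":0,"ay":0,"az":0},{"jaw":-0.85,"tx":-0.02,"ty":0.12,"tz":-4.7,"ax":0,"ay":0,"az":0},{"jaw":-0.85,"tx":-0.02,"ty":0.12,"tz":-4.7,"ax":0,"ay":0,"az":0},{"jaw":-0.85,"tx":-0.02,"ty":0.12,"tz":-4.7,"ax":0,"ay":0,"az":0}]'
python3 - <<'E'
from h import *
for n,f in(('wrist','w11'),('side','s11')):
    i=snap(n,f); m=hsv(i,(8,120,60),(28,255,255)); P=cloud(i,m); P=P[(abs(P[:,0]-.546)<.06)&(abs(P[:,1]+.223)<.05)&(P[:,2]>.08)]
    T=P[abs(P[:,2]-.1645)<.005]; c,Q=fitplane(T); print(f,len(Q),c[:2],np.median(Q[:,2]),cv2.minAreaRect((Q[:,:2]*1000).astype(np.float32)))
    a=np.radians(6.8); L=(Q[:,:2]-[.5461,-.2231])@np.array([[np.cos(a),-np.sin(a)],[np.sin(a),np.cos(a)]]); print(np.percentile(L,[.5,99.5],axis=0))
print(manip.get_state()['position'])
E
```

```text
clock: 19.9
position: [0.5472, -0.2232, 0.169]
ee_rot: [0.0, 0.664, 0.748, 0.0]
contact_force: [-0.0, 0.2, -0.5]
width: 0.0112
gripper_force: 21.8
w11 11186 [-0.00060936 -0.00110169] 0.16455712487531843 ((546.044189453125, -220.69175720214844), (74.46321105957031, 54.907894134521484), 6.760051727294922)
[[-0.03652162 -0.02320298]
 [ 0.03699109  0.0295085 ]]
s11 442 [ 0.00310129 -0.00501246] 0.1641453956932048 ((546.0767211914062, -224.53762817382812), (76.41661071777344, 64.7823715209961), 6.72864294052124)
[[-0.03785831 -0.03175418]
 [ 0.03642937  0.03068365]]
[ 0.54719815 -0.22317501  0.16895772]
```

Centred within 0.5 mm in both views, and level. Lowering gently over the rim.

```bash
python3 -m pendant '[{"jaw":-0.85,"tx":0,"ty":0.03,"tz":-0.1,"ax":0,"ay":0,"az":0},{"jaw":-0.85,"tx":0,"ty":0.03,"tz":-0.2,"ax":0,"ay":0,"az":0},{"jaw":-0.85,"tx":0,"ty":0.03,"tz":-0.3,"ax":0,"ay":0,"az":0},{"jaw":-0.85,"tx":0,"ty":0.03,"tz":-0.4,"ax":0,"ay":0,"az":0},{"jaw":-0.85,"tx":0,"ty":0.03,"tz":-0.4,"ax":0,"ay":0,"az":0},{"jaw":-0.85,"tx":0,"ty":0.03,"tz":-0.4,"ax":0,"ay":0,"az":0}]'
```

```text
clock: 20.75
position: [0.5471, -0.2228, 0.1646]
ee_rot: [0.0, 0.664, 0.748, 0.0]
contact_force: [0.2, -0.2, -1.9]
width: 0.0115
gripper_force: 21.8
```

```bash
python3 -m pendant '[{"jaw":-0.85,"tx":0,"ty":0,"tz":-0.1,"ax":0,"ay":0,"az":0},{"jaw":-0.85,"tx":0,"ty":0,"tz":-0.2,"ax":0,"ay":0,"az":0},{"jaw":-0.85,"tx":0,"ty":0,"tz":-0.3,"ax":0,"ay":0,"az":0},{"jaw":-0.85,"tx":0,"ty":0,"tz":-0.4,"ax":0,"ay":0,"az":0},{"jaw":-0.85,"tx":0,"ty":0,"tz":-0.4,"ax":0,"ay":0,"az":0}]'
```

```text
clock: 21.38
position: [0.5469, -0.2228, 0.1605]
ee_rot: [-0.0, 0.664, 0.748, -0.0]
contact_force: [-0.2, 0.8, -1.6]
width: 0.0116
gripper_force: 21.8
```

It has passed the rim top without resistance; the last 2 mm go in fine steps.

```bash
python3 -m pendant '[{"jaw":-0.85,"tx":0,"ty":0,"tz":-0.05,"ax":0,"ay":0,"az":0},{"jaw":-0.85,"tx":0,"ty":0,"tz":-0.1,"ax":0,"ay":0,"az":0},{"jaw":-0.85,"tx":0,"ty":0,"tz":-0.15,"ax":0,"ay":0,"az":0},{"jaw":-0.85,"tx":0,"ty":0,"tz":-0.15,"ax":0,"ay":0,"az":0}]'
```

```text
clock: 21.88
position: [0.547, -0.2228, 0.1591]
ee_rot: [-0.0, 0.664, 0.748, 0.0]
contact_force: [-0.9, -0.8, -2.2]
width: 0.0114
gripper_force: 21.8
```

```bash
python3 -m pendant '[{"jaw":-0.85,"tx":0,"ty":0,"tz":-0.05,"ax":0,"ay":0,"az":0},{"jaw":-0.85,"tx":0,"ty":0,"tz":-0.05,"ax":0,"ay":0,"az":0}]'
```

```text
clock: 22.12
position: [0.5471, -0.2228, 0.1588]
ee_rot: [0.0, 0.664, 0.748, 0.0]
contact_force: [0.2, -0.2, -0.9]
width: 0.0113
gripper_force: 21.9
```

```bash
python3 -m pendant '[{"jaw":-0.85,"tx":0,"ty":0,"tz":-0.05,"ax":0,"ay":0,"az":0},{"jaw":-0.85,"tx":0,"ty":0,"tz":-0.05,"ax":0,"ay":0,"az":0}]'
```

```text
clock: 22.38
position: [0.5471, -0.2228, 0.1588]
ee_rot: [0.0, 0.664, 0.748, 0.0]
contact_force: [-1.0, 1.2, 3.1]
width: 0.0115
gripper_force: 22.6
```

Seated: about 5 N of load, with the bottom edge computed at 0.066. Release and withdraw upward.

```bash
python3 -m pendant '[{"jaw":-0.7,"tx":0,"ty":0,"tz":0.03,"ax":0,"ay":0,"az":0},{"jaw":-0.5,"tx":0,"ty":0,"tz":0.03,"ax":0,"ay":0,"az":0},{"jaw":-0.2,"tx":0,"ty":0,"tz":0.03,"ax":0,"ay":0,"az":0},{"jaw":-0.2,"tx":0,"ty":0,"tz":0.03,"ax":0,"ay":0,"az":0},{"jaw":-0.2,"tx":0,"ty":0,"tz":1,"ax":0,"ay":0,"az":0},{"jaw":-0.2,"tx":0,"ty":0,"tz":3,"ax":0,"ay":0,"az":0},{"jaw":-0.2,"tx":0,"ty":0,"tz":7,"ax":0,"ay":0,"az":0},{"jaw":-0.2,"tx":0,"ty":0,"tz":11,"ax":0,"ay":0,"az":0},{"jaw":-0.2,"tx":0,"ty":0,"tz":12,"ax":0,"ay":0,"az":0}]'
python3 -m pendant '[{"jaw":-0.2,"tx":-2,"ty":5,"tz":0,"ax":0,"ay":0,"az":0},{"jaw":-0.2,"tx":-4,"ty":10,"tz":0,"ax":0,"ay":0,"az":0},{"jaw":-0.2,"tx":-4,"ty":10,"tz":0,"ax":0,"ay":0,"az":0},{"jaw":-0.2,"tx":-4,"ty":10,"tz":0,"ax":0,"ay":0,"az":0}]'
python3 - <<'E'
from h import *
for n,f in(('wrist','w12'),('side','s12'),('top','t12')):
    i=snap(n,f); P=cloud(i,hsv(i,(8,120,60),(28,255,255))); P=P[(abs(P[:,0]-.546)<.06)&(abs(P[:,1]+.223)<.05)]
    T=P[abs(P[:,2]-.154)<.006]
    if len(T)<50: print(f,len(T)); continue
    c,Q=fitplane(T); print(f,len(Q),c[:2],np.median(Q[:,2]),cv2.minAreaRect((Q[:,:2]*1000).astype(np.float32)))
a=cv2.resize(load('s12')['pixels'][60:260,280:480],(400,400)); b=cv2.resize(load('t12')['pixels'][60:260,290:490],(400,400))
cv2.imwrite('pics/c12.png',np.hstack([a,b])); print(manip.get_state()['position'])
E
```

```text
clock: 23.5
position: [0.5484, -0.2235, 0.2819]
ee_rot: [0.003, 0.664, 0.748, 0.001]
contact_force: [-0.1, 0.1, 0.1]
width: 0.0342
gripper_force: 0.0
clock: 24.0
position: [0.5071, -0.123, 0.2779]
ee_rot: [0.0, 0.664, 0.748, -0.0]
contact_force: [-0.3, -0.6, -0.5]
width: 0.0339
gripper_force: 0.0
w12 2403 [ 0.00119463 -0.00097367] 0.1543080682596495 ((533.5234985351562, -224.22096252441406), (49.59062576293945, 61.36087417602539), 7.69915246963501)
s12 498 [ 0.00166463 -0.00397748] 0.15388051100599448 ((545.6787719726562, -224.3585968017578), (75.29743194580078, 63.69092559814453), 7.0272393226623535)
t12 104 [0.08710783 0.0452202 ] 0.15513153768827304 ((518.16748046875, -238.39633178710938), (15.711915016174316, 44.03505325317383), 10.205557823181152)
[ 0.50750056 -0.12381639  0.27771257]
```

View pics/c12.png

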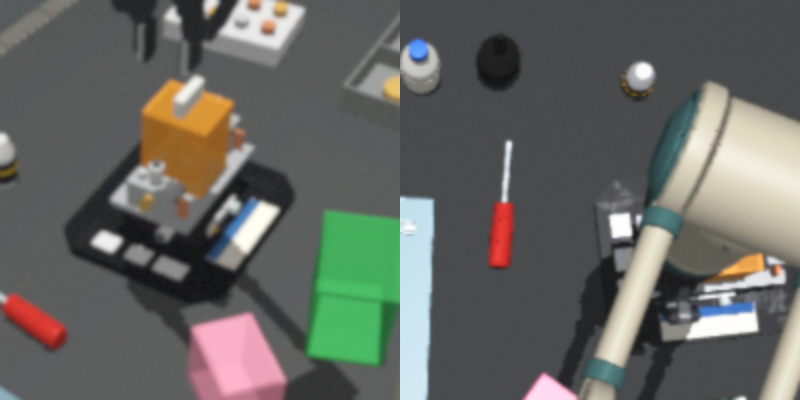

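The hood stands level on the saddle around the rim, handle up (side crop 188,95). Its top is at 0.154, the gripper is clear of it, and the things in view haven't moved. Handing in.

```bash
python3 -c "
from rig import manip
print(manip.sign_off())"
```

```text
the job is handed in; nothing more can be done
None
```

The amber hood is down and level around the steel rim over the specimen, released with its handle up, and I handed the job in at about 24 s. The sign-off gave no verdict, but my last measurements put it within about 1.5 mm of centre.

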